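# Set up a germination trial pair with a logger between

## Robot

A 6-joint arm with a two-finger parallel gripper is mounted at the origin on the work surface. World frame = base frame: x ahead of the robot, y to its left, z up, the work surface at z = 0. Lengths are in mm, angles in rad, forces in N, time in s.
With the tool pointing down it reaches from about 400 to 925 mm from the base axis. Payload 12.5 kg.
Tool frame: the origin (TCP) lies on the mounting face of the last link; the fingertips stand 190 mm ahead of it and the grasp point (between the pads) lies 171 mm ahead of it (env.tcp_to_tips is the distance from the TCP to the fingertips, in mm); x points along the fingers, y is the direction in which the jaws open and shut, and the axes are right-handed (so a half turn about x gives the same grasp; the last joint's range is limited). The gripper opens to 95 mm and grips with 3 to 60 N. Pads are 20 mm wide; open, the fingers measure 119 mm over their backs; the gripper's body (75 mm by 180 mm) begins 59 mm behind the grasp point.
Start: joints at [-1.393, 0.491, 1.559, -0, 1.092, -0.106], TCP at [175.023, -599.993, 404.761] pointing down, gripper open.
Joint ranges: [-3.1, 3.1], [-0.84, 2.19], [0.05, 2.79], [-1.13, 4.28], [0.06, 2.93], [-2.69, 2.69]. Speed limits (rad/s): [2.22, 2.22, 2.79, 3.14, 3.14, 3.14].

## Interface

Orientations are given as [roll, pitch, yaw] about the fixed x, y, z axes, in that order (R = Rz(yaw) Ry(pitch) Rx(roll)).
In Python, from cell import monitor, cams, job, env gives the robot as it stands. The module is installed in compiled form; this text tells all that it offers.
- The arm moves only by the tool apply_moves, never from a script. Its argument "series" is a list of rows, each a list of 3 entries, a list of its own where there are three numbers: the closure, from -1 (fully open) to 1 (shut), so that 0 is half open, then the shift along the tool's x, y, z in cm, then the turn about the tool's x in rad. A call has 1 to 20 rows; each row is the pose to reach, as a shift and turn from the pose commanded when the call began, along the tool's axes at that moment; what a row does not reach only later rows make up. A row lasts 1/8 s, in which the tool goes at most 62.5 mm and 10.7 degrees, less where a joint would pass 70% of its speed; a pose out of reach is approached as far as the arm can. A call with a gripper value outside its range is refused whole. The fingers move at their own pace and stop on an object; the grip force is fixed at half the most. Time passes only in rows, so rows that repeat a pose let the fingers close. It gives the time, the measured TCP pose, the force and the opening at its end, in the units of the state.
- monitor.state(): the state, without advancing time (a new reading comes with each control period).
- cams.read_camera(name): name is "scene" or "top" or "wrist"; returns a dict with "image" (384x512x3 uint8, red, green, blue), "fx", "fy", "cx", "cy" (pixels), "position" and "orientation" of the camera in the world. Camera axes: x right, y down, z forward; pixel columns grow to the right and rows downward; lengths in mm; the calibration is good to about 2 mm. A picture is of the moment at which its call begins. There is no depth.
- job.job_done(): hands the job in, once; it reports no verdict.
The state is a dict: "t": time; "joints": joint angles; "qvel": joint speeds; "tau": joint torques, N m; "eef_pos": TCP position; "tcp_rot": TCP orientation; "ft_force": force on the tool from outside, world axes, zero at the start; "moment": the same for the moment, N m; "opening": opening from 0.0 (shut) to 1.0 (fully open).
Only numpy, scipy, OpenCV 4.12 (cv2) and the standard library are available. Lean on these libraries where they do the work, as an engineer would, in place of code of your own. Each camera call takes 0.05 s, during which the arm holds its last target. There are 200 camera calls.

## Task

Set up the germination trial on the bench: put the saucer in the middle of the square metal heat plate, stand the round pot in the saucer and close it with the white cover, its plug down inside the pot's mouth. Stand the square pot upright in the middle of the round cork pad, and stand the white logger upright on the bench exactly halfway between the heat plate and the pad, in line with their centres. Leave the seed jar, the label box and the dibber where they are.

Things in the scene. Friction and masses are not known exactly. Their poses are not given: they have to be found in the camera images.
- saucer_c (a point): terracotta-coloured round saucer, a shallow open dish: outer diameter 62 mm (upright outer wall), height 14 mm, wall 3 mm, floor 3 mm thick, 60 g. Loose. The point is its centre, 7 mm above its underside; z up.
- round_pot_c (a point): round black plastic plant pot with a pressed brown growing plug low inside: height 60 mm, foot diameter 42 mm, widening to 54 mm; the top 7 mm is an upright rim band of 57 mm outer diameter; the mouth is 51 mm wide inside (48 mm just below the rim band) and clear for the top 20 mm. 100 g. Loose. The point is its centre, 30 mm above its underside; z up. Standing in the saucer its foot rests on the saucer's floor, 3 mm above the saucer's underside.
- cover_c (a point): white plastic pot cover: disc 62 mm wide, 4 mm thick; below it a tapered plug 6 mm deep (35 mm wide at the disc, 28 mm at the bottom); on top an upright round knob 20 mm wide, 24 mm tall. 34 mm high in all, 40 g. Loose, standing on its plug. The point is on the axis, 17 mm above the plug's underside; z up. Seated (disc on the round pot's rim) it is 41 mm above the round pot's point.
- square_pot_c (a point): square black plastic plant pot with brown growing plug inside: 52 x 52 mm, height 58 mm, upright sides, wall 3 mm, 120 g. Loose. The point is its centre, 29 mm above its underside; x and y square to its sides, z up.
- logger_c (a point): white climate logger, a small louvred column of stacked discs: diameter 46 mm, height 56 mm, 100 g. Loose. The point is its centre, 28 mm above its underside; z up.
- plate_top (a point): square metal heat plate fixed on the bench, 100 x 100 mm, 10 mm thick. The point is the centre of its top face, 10 mm above the bench (bench at height 0); x and y square to its sides, z up. The centres of plate and pad are always 310 mm apart, the pad lying along the plate's +y or -y.
- pad_top (a point): round cork pad fixed on the bench, diameter 100 mm, 10 mm thick. The point is the centre of its top face, 10 mm above the bench; z up.
- seed_jar_c (a point): small closed brown glass seed jar with a dark metal lid, diameter 40 mm, height 65 mm; bystander, not to be moved. Loose. The point is its centre, half-way up.
- label_box_c (a point): small grey open box of white plant labels, 50 x 36 mm, box 30 mm high, labels up to 37 mm; bystander, not to be moved. Loose. The point is its centre, 15 mm above its underside.
- dibber_c (a point): wooden dibber (planting stick) lying on the bench at the back, 120 mm long, 14 mm thick; bystander, not to be moved. Loose. The point lies in it, 7 mm above the bench, 68 mm from its thick end and 52 mm from its thin end; y runs along it towards the thin end.
Things that resemble listed ones, but are neither listed nor needed, are in the scene too. What is shaped like the part that bears logger_c but pink or purple is not meant.

How it is judged:
By the outcome, as a careful person would: the job done as asked, in the order asked, and still so for the second after the job is handed in, with the robot touching nothing.
It also fails if it takes over 128 s, if anything falls off the work surface, if the arm or the gripper's body presses on something with over 40 N, if the wrist force passes 120 N, or if a joint passes its speed limit or range.

## Working session

There is one attempt and no reset: what is moved stays moved. The work goes in short steps, Python scripts to look and compute and a tool call to move; the robot and the scene stay as the last step left them, time stands still between calls to the robot, and variables do not carry over. Pictures are saved under pics/ and viewed, about 12 in all and at most 16, crops included, and the job is handed in when it is done.

Besides the shell and the picture viewer there is one more tool, called as a command line: name --argument value ..., lists and objects as JSON in quotes. apply_moves: Moves the arm, as the interface text tells. Its arguments: {"type":"object","properties":{"series":{"type":"array"}},"required":["series"]}

```bash
mkdir -p pics; cat > h.py <<'E'
import numpy as np, cv2
from cell import monitor, cams, job, env
from scipy.spatial.transform import Rotation as R
def rot(o):
    o=np.array(o,float)
    if o.shape==(3,3): return o
    return R.from_euler('xyz',o).as_matrix() if o.size==3 else R.from_quat(o).as_matrix()
def shot(n,fn=None):
    c=cams.read_camera(n)
    if fn: cv2.imwrite('pics/'+fn,c['image'][:,:,::-1])
    np.save('pics/last_'+n+'.npy',c,allow_pickle=True)
    return c
def load(n): return np.load('pics/last_'+n+'.npy',allow_pickle=True).item()
def ray(c,u,v,z):
    d=rot(c['orientation'])@np.array([(u-c['cx'])/c['fx'],(v-c['cy'])/c['fy'],1.])
    p=np.array(c['position']); return p+d*(z-p[2])/d[2]
def proj(c,p):
    q=rot(c['orientation']).T@(np.array(p,float)-c['position'])
    return np.array([c['fx']*q[0]/q[2]+c['cx'],c['fy']*q[1]/q[2]+c['cy']])
E
python3 - <<'E'
from h import *
for n in ['scene','top','wrist']:
    c=shot(n,n+'0.png'); print(n,c['fx'],c['cx'],c['cy'],c['position'],c['orientation'])
print(monitor.state())
a=[cv2.imread(f'pics/{n}0.png') for n in ['scene','top']]
cv2.imwrite('pics/scene0b.png',cv2.resize(a[0],(800,600)));cv2.imwrite('pics/top0b.png',cv2.resize(a[1],(800,600)))
E
```

```text
scene 359.0633281409472 251.94331662557153 190.84868261206944 [ 934.48767206 -625.59822035  645.23957859] [-2.27750648 -0.01097385  0.57099925]
top 442.12656453897273 257.2690854441407 186.43661361245444 [ 438.98939123  -18.43111517 1457.26831534] [-3.04849756 -0.01973227 -1.55633315]
wrist 322.14768405096504 249.65126921839874 194.2678727831345 [ 240.02601399 -579.91815174  385.23823257] [ 2.89732753e+00  6.57343178e-04 -1.28810229e+00]
{'t': 0.15, 'joints': array([-1.39256227e+00,  4.91435852e-01,  1.55931200e+00,  2.14473744e-05,
        1.09171927e+00, -1.05594099e-01]), 'qvel': array([-0.00168511, -0.00062511, -0.00207325,  0.00023332, -0.00063943,
       -0.00020439]), 'tau': array([ 1.48401225e-03, -6.12895989e+01, -2.58275646e+01,  6.92619570e-02,
        4.72951191e-02, -7.91768571e-05]), 'eef_pos': array([ 175.04414775, -599.96879666,  404.28587583]), 'tcp_rot': array([-1.69814233,  1.56992166,  1.72726858]), 'ft_force': array([ 1.32222102, -0.79173778,  1.04612166]), 'moment': array([-0.00299804,  0.03784074,  0.04156262]), 'opening': 0.9999566008454481}
```

View pics/top0b.png

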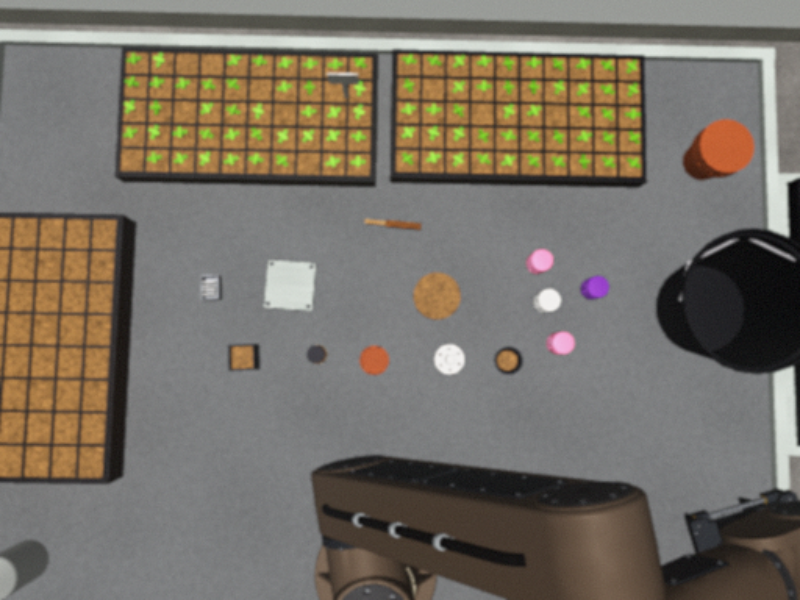

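View pics/scene0b.png

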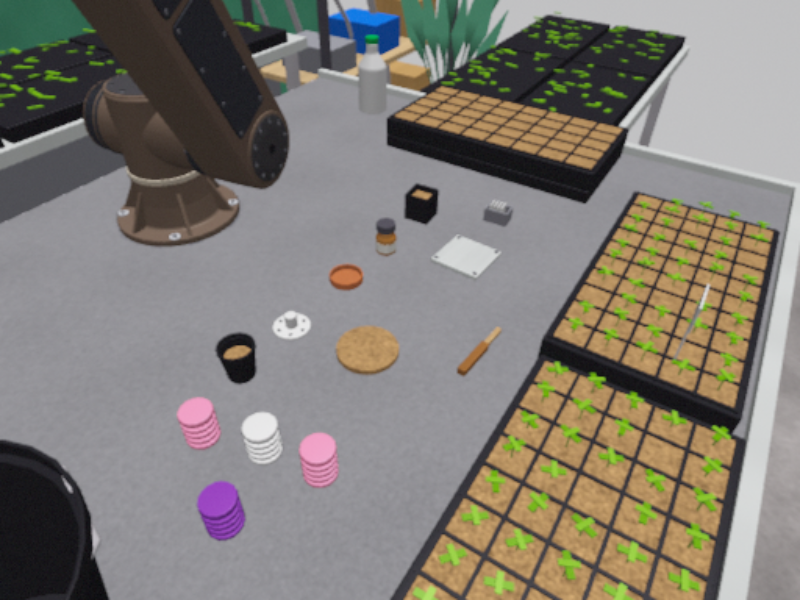

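Top view: the work objects are all upright, with the plate at (290,285), pad (437,296), square pot (243,357), jar (316,354), saucer (374,360), cover (450,359), round pot (508,360) and white logger (548,300) between pink and purple decoys. The scene view agrees.

```bash
cat >> h.py <<'E'
def blob(c,box,f,z):
    """largest blob inside box(u0,v0,u1,v1) satisfying f(hsv) -> min-enclosing-ish centre & world point"""
    u0,v0,u1,v1=map(int,box); S=4
    im=cv2.resize(c['image'][v0:v1,u0:u1],None,fx=S,fy=S,interpolation=cv2.INTER_CUBIC)
    h=cv2.cvtColor(im,cv2.COLOR_RGB2HSV).astype(int); m=f(h[...,0],h[...,1],h[...,2]).astype(np.uint8)
    cs,_=cv2.findContours(m,cv2.RETR_EXTERNAL,cv2.CHAIN_APPROX_NONE)
    k=cv2.convexHull(max(cs,key=cv2.contourArea)); M=cv2.moments(k)
    g=np.array([M['m10'],M['m01']])/M['m00']
    g=(g+.5)/S-.5+[u0,v0]
    r=cv2.minAreaRect(k)
    return g,ray(c,*g,z),np.array(r[1])/S,r[2]
red=lambda h,s,v:((h<12)|(h>172))&(s>120)
cork=lambda h,s,v:(h>8)&(h<25)&(s>90)&(v>70)
white=lambda h,s,v:(s<40)&(v>170)
dark=lambda h,s,v:(v<55)
E
python3 - <<'E'
from h import *
c=load('top'); k=.64
def bx(u,v,w): return [(u-w)*k,(v-w)*k,(u+w)*k,(v+w)*k]
for n,u,v,w,f,z in [('saucer',374,360,24,red,14),('plate',290,285,36,white,10),('pad',437,296,36,cork,10),('cover',450,359,24,white,10),('logger',548,300,20,white,56),('sqplug',243,357,24,cork,50),('rplug',508,360,24,cork,38),('rdark',508,360,24,dark,60),('jar',316,354,20,dark,65)]:
    g,p,r,a=blob(c,bx(u,v,w),f,z); print(n,g.round(1),p.round(1),r.round(1),round(a,1))
s=monitor.state(); print(rot(s['tcp_rot']).round(3))
w=load('wrist'); T=rot(s['tcp_rot']); print('cam in tool',(T.T@(np.array(w['position'])-s['eef_pos'])).round(1)); print((T.T@rot(w['orientation'])).round(3))
E
```

```text
saucer [239.1 230.1] [430.9  12.   14. ] [18. 18.] 90.0
plate [185.1 182.2] [584.6 191.9  10. ] [31.3 31. ] 4.2
pad [279.2 189. ] [ 567.4 -117.4   10. ] [29.6 29.6] 26.6
cover [287.2 229.5] [ 435.  -144.6   10. ] [19.6 19.8] 45.0
logger [350.5 191.8] [ 558.  -342.2   56. ] [16.  15.2] 21.8
sqplug [154.5 228.3] [433.  278.1  50. ] [14.7 14.7] 0.0
rplug [324.3 230.3] [ 434.3 -261.3   38. ] [13.8 13.8] 90.0
rdark [328.2 230.4] [ 434.2 -269.8   60. ] [ 8.4 15.5] 0.9Traceback (most recent call last):
  File "<stdin>", line 5, in <module>
  File "h.py", line 26, in blob
    k=cv2.convexHull(max(cs,key=cv2.contourArea)); M=cv2.moments(k)
                     ~~~^^^^^^^^^^^^^^^^^^^^^^^^
ValueError: max() iterable argument is empty
```

```bash
python3 - <<'E'
from h import *
s=monitor.state(); print(rot(s['tcp_rot']).round(3))
w=load('wrist'); T=rot(s['tcp_rot']); print('cam in tool',(T.T@(np.array(w['position'])-s['eef_pos'])).round(1)); print((T.T@rot(w['orientation'])).round(3))
E
```

```text
[[-0.     0.28  -0.96 ]
 [ 0.001 -0.96  -0.28 ]
 [-1.    -0.001 -0.   ]]
cam in tool [ 19.1  -1.  -68. ]
[[-0.    -0.242  0.97 ]
 [ 1.    -0.001 -0.   ]
 [ 0.001  0.97   0.242]]
```

apply_moves --series '[[-1,[5.4,-14.0,-44.0],0.284],[-1,[5.4,-14.0,-44.0],0.284],[-1,[5.4,-14.0,-44.0],0.284],[-1,[5.4,-14.0,-44.0],0.284],[-1,[5.4,-14.0,-44.0],0.284],[-1,[5.4,-14.0,-44.0],0.284],[-1,[5.4,-14.0,-44.0],0.284],[-1,[5.4,-14.0,-44.0],0.284],[-1,[5.4,-14.0,-44.0],0.284],[-1,[5.4,-14.0,-44.0],0.284],[-1,[5.4,-14.0,-44.0],0.284]]'

```text
t: 1.52
eef_pos: [557.3, -343.3, 351.0]
tcp_rot: [1.804, 1.571, -1.34]
ft_force: [-0.4, 0.0, -0.7]
opening: 0.999
```

```bash
python3 - <<'E'
from h import *
s=monitor.state(); print(s['t'],s['eef_pos'],rot(s['tcp_rot']).round(3).tolist())
c=shot('wrist','w1.png')
for p in [(558,-342,56),(567,-117,10),(434,-261,60)]: print(proj(c,p).round(1))
E
```

```text
1.525 [ 557.32562674 -343.33152326  350.97347681] [[0.0, -0.002, -1.0], [-0.0, -1.0, 0.002], [-1.0, 0.0, -0.0]]
[249.3 192.4]
[ 27.3 173.6]
[165.6 318.7]
```

View pics/w1.png

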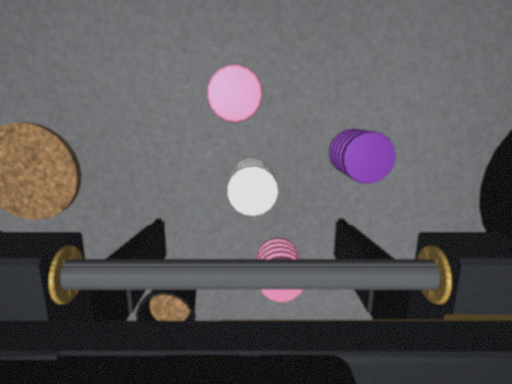

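The white logger is at (252,190), close to the predicted (249,192). Pink and purple decoys are around it, the fingertips are at (160,225) and (340,225), and the pad is on the left. Next I'll survey the pad and the plate from the same pose.

apply_moves --series '[[-1,[0,-22.6,-1.0],0],[-1,[0,-22.6,-1.0],0],[-1,[0,-22.6,-1.0],0],[-1,[0,-22.6,-1.0],0],[-1,[0,-22.6,-1.0],0],[-1,[0,-22.6,-1.0],0]]'

```text
t: 2.33
eef_pos: [568.2, -117.3, 351.0]
tcp_rot: [2.479, 1.57, -0.664]
ft_force: [-0.6, -0.2, 0.1]
opening: 1.004
```

```bash
cat >> h.py <<'E'
def near(n,p,w,f,z,c):
    u,v=proj(c,(p[0],p[1],z)); H,W=c['image'].shape[:2]
    b=[max(0,u-w),max(0,v-w),min(W,u+w),min(H,v+w)]
    g,q,r,a=blob(c,b,f,z); print(n,g.round(1),q.round(1),r.round(1),round(a,1)); return q
E
python3 - <<'E'
from h import *
c=load('wrist'); near('logger',(558,-342),45,white,56,c)
c=shot('wrist','w2.png'); print(monitor.state()['eef_pos'])
near('pad',(567,-117),80,cork,10,c)
E
```

```text
logger [252.1 190.6] [ 559.6 -344.4   56. ] [49.9 49.9] 45.0
[ 568.16182079 -117.70207579  350.82294279]
pad [250.4 180.9] [ 569.9 -117.2   10. ] [95.4 94.8] 34.2
```

apply_moves --series '[[-1,[0,-31.0,-1.6],0],[-1,[0,-31.0,-1.6],0],[-1,[0,-31.0,-1.6],0],[-1,[0,-31.0,-1.6],0],[-1,[0,-31.0,-1.6],0],[-1,[0,-31.0,-1.6],0],[-1,[0,-31.0,-1.6],0]]'

```text
t: 3.25
eef_pos: [584.7, 192.4, 350.4]
tcp_rot: [0.873, 1.57, -2.27]
ft_force: [0.6, 0.5, -0.3]
opening: 0.998
```

```bash
python3 - <<'E'
from h import *
c=shot('wrist','w3.png'); print(monitor.state()['eef_pos'])
near('plate',(584,192),95,white,10,c)
E
```

```text
[584.74147387 191.91653766 350.53003635]
plate [250.6 179.4] [587.7 192.4  10. ] [100.5  95.2] 3.0
```

View pics/w3.png

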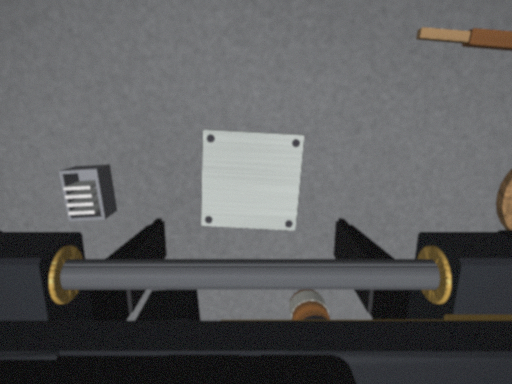

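The plate is seen whole, with corners near (203,130), (303,136), (296,230) and (201,227). I'll compute centroids in the rectified plane from now on.

```bash
cat >> h.py <<'E'
def blob(c,box,f,z):
    u0,v0,u1,v1=map(int,box); S=4
    im=cv2.resize(c['image'][v0:v1,u0:u1],None,fx=S,fy=S,interpolation=cv2.INTER_CUBIC)
    h=cv2.cvtColor(im,cv2.COLOR_RGB2HSV).astype(int); m=f(h[...,0],h[...,1],h[...,2]).astype(np.uint8)
    cs,_=cv2.findContours(m,cv2.RETR_EXTERNAL,cv2.CHAIN_APPROX_NONE)
    k=max(cs,key=cv2.contourArea)[:,0]
    px=(k+.5)/S-.5+[u0,v0]
    w=cv2.convexHull(np.array([ray(c,*p,z)[:2] for p in px],np.float32))
    M=cv2.moments(w); q=np.array([M['m10']/M['m00'],M['m01']/M['m00'],z])
    r=cv2.minAreaRect(w)
    return proj(c,q),q,np.array(r[1]),r[2]
E
python3 - <<'E'
from h import *
c=load('wrist'); near('plate',(584,192),95,white,10,c)
im=c['image']; print([cv2.cvtColor(im[v:v+1,u:u+1],cv2.COLOR_RGB2HSV)[0,0].tolist() for u,v in [(250,140),(250,180),(250,225),(220,225),(250,237),(250,120)]])
near('plate2',(584,192),95,lambda h,s,v:v>140,10,c)
for f in ['w2.png','w1.png']:
    d=dict(c); d['image']=cv2.imread('pics/'+f)[:,:,::-1]
    dy=-117.7-191.92 if f=='w2.png' else -343.33-191.92; dx=568.16-584.74 if f=='w2.png' else 557.33-584.74
    d['position']=np.array(c['position'])+[dx,dy,.3]
    if f=='w2.png': near('pad',(567,-117),80,cork,10,d)
    else: near('logger',(558,-342),45,white,56,d)
E
```

```text
plate [250.6 181.7] [585.3 192.4  10. ] [99.3 98.9] 86.8
[[77, 9, 193], [77, 9, 190], [70, 4, 190], [77, 9, 192], [113, 8, 124], [108, 11, 121]]
plate2 [250.6 181.8] [585.2 192.3  10. ] [101.1 100.9] 86.8
pad [250.4 182.6] [ 567.8 -117.1   10. ] [97.9 98. ] 54.5
logger [252.1 191. ] [ 559.1 -344.1   56. ] [44.5 44.5] 44.9
```

apply_moves --series '[[-1,[0,18.0,15.4],0],[-1,[0,18.0,15.4],0],[-1,[0,18.0,15.4],0],[-1,[0,18.0,15.4],0],[-1,[0,18.0,15.4],0],[-1,[0,18.0,15.4],0]]'

```text
t: 4.05
eef_pos: [430.7, 12.7, 351.1]
tcp_rot: [2.993, 1.57, -0.151]
ft_force: [-0.4, 0.7, -0.3]
opening: 1.0
```

```bash
python3 - <<'E'
from h import *
c=shot('wrist','w4.png'); s=monitor.state();print(s['eef_pos'],rot(s['tcp_rot']).round(3).tolist())
near('saucer',(431,12),60,red,14,c)
E
```

```text
[430.85461302  13.20362827 350.89993378] [[0.001, -0.001, -1.0], [-0.0, -1.0, 0.001], [-1.0, 0.0, -0.001]]
saucer [251.1 182.6] [431.6  12.2  14. ] [60.5 60. ] 35.1
```

View pics/w4.png

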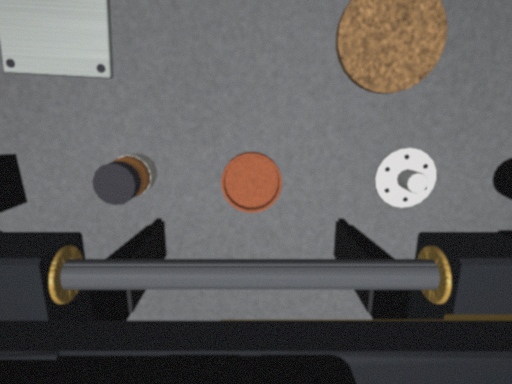

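The saucer is centred at (251,182) and clear of the jar and the cover. I'm grasping it now.

apply_moves --series '[[-1,[6,0,-0.1],0],[-1,[11.5,0,-0.1],0],[-1,[14.5,0,-0.1],0],[-1,[15.7,0,-0.1],0],[-1,[15.7,0,-0.1],0],[1,[15.7,0,-0.1],0],[1,[15.7,0,-0.1],0],[1,[15.7,0,-0.1],0],[1,[15.7,0,-0.1],0],[1,[15.7,0,-0.1],0],[1,[15.7,0,-0.1],0]]'

```text
t: 5.48
eef_pos: [431.4, 13.6, 194.1]
tcp_rot: [2.87, 1.57, -0.272]
ft_force: [-0.7, -0.6, 6.8]
opening: 0.644
```

apply_moves --series '[[1,[-1,0,0],0],[1,[-4,0,0],0],[1,[-9,0,0],0],[1,[-13,0,0],0],[1,[-15.7,0,0],0],[1,[-15.7,0,0],0]]'

```text
t: 6.22
eef_pos: [431.1, 13.7, 352.6]
tcp_rot: [3.0, 1.567, -0.142]
ft_force: [-0.3, 0.4, -1.2]
opening: 0.643
```

```bash
python3 - <<'E'
from h import *
c=shot('wrist','w5.png'); s=monitor.state();e=s['eef_pos'];print(e,s['opening'],s['ft_force'])
near('saucer',e,75,red,e[2]-194+14,c)
E
```

```text
[430.94433093  13.6751097  351.30111678] 0.6464127638474247 [-0.66225323 -0.66615651 -0.69981202]
saucer [249.5 228.4] [440.3  14.8 171.3] [63.5 41.4] 89.9
```

View pics/w5.png

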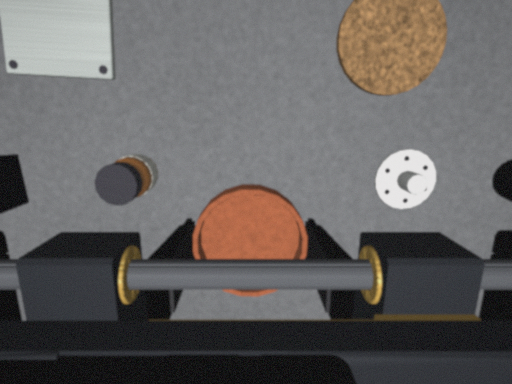

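The saucer is held level, spanning u≈194 to 307. I'm checking its x offset in the grip.

```bash
python3 - <<'E'
from h import *
c=load('wrist'); im=c['image']
h=cv2.cvtColor(im,cv2.COLOR_RGB2HSV).astype(int); m=red(h[...,0],h[...,1],h[...,2])
col=[np.where(m[170:258,u])[0].min()+170 for u in range(236,268,4)]; print(col)
z=171.3
for v in (min(col)-.5,): print('front',ray(c,251,v,z))
ys=[(v,np.where(m[v,150:350])[0].min()+150,np.where(m[v,150:350])[0].max()+150) for v in (222,230,238,246)]
for v,a,b in ys: print(v,a,b,ray(c,a-.5,v,z)[:2].round(1),ray(c,b+.5,v,z)[:2].round(1))
E
```

```text
[np.int64(187), np.int64(186), np.int64(186), np.int64(186), np.int64(186), np.int64(186), np.int64(186), np.int64(188)]
front [463.68514837  13.95735924 171.3       ]
222 198 312 [443.9  42.4] [443.8 -18.7]
230 193 306 [439.4  45.2] [439.3 -15.7]
238 192 307 [434.9  45.9] [434.8 -16.4]
246 192 307 [430.3  46.1] [430.2 -16.6]
```

apply_moves --series '[[1,[0,-3.0,-2.6],0],[1,[0,-7.0,-6.1],0],[1,[0,-11.0,-9.5],0],[1,[0,-15.0,-12.9],0],[1,[0,-17.9,-15.36],0],[1,[0,-17.9,-15.36],0],[1,[5,-17.9,-15.36],0],[1,[10,-17.9,-15.36],0],[1,[13.2,-17.9,-15.36],0],[1,[14.2,-17.9,-15.36],0],[1,[14.6,-17.9,-15.36],0],[1,[14.65,-17.9,-15.36],0],[1,[14.65,-17.9,-15.36],0]]'

```text
t: 7.9
eef_pos: [585.1, 192.6, 205.3]
tcp_rot: [-2.995, 1.569, 0.147]
ft_force: [0.9, -0.3, -0.2]
opening: 0.643
```

apply_moves --series '[[1,[0.06,0,0],0],[1,[0.06,0,0],0],[0.0,[0.06,0,0],0],[-1,[0.06,0,0],0],[-1,[0.06,0,0],0],[-1,[-2,0,0],0],[-1,[-7,0,0],0],[-1,[-12,0,0],0],[-1,[-14.6,0,0],0],[-1,[-14.6,0,0],0]]'

```text
t: 9.15
eef_pos: [584.9, 192.6, 352.0]
tcp_rot: [-2.966, 1.567, 0.176]
ft_force: [-0.8, -0.3, -0.5]
opening: 0.998
```

```bash
python3 - <<'E'
from h import *
c=shot('wrist','w6.png'); s=monitor.state();e=s['eef_pos'];print(s['t'],e,s['opening'])
near('saucer',e,60,red,24,c)
near('plate',e,95,lambda h,s,v:v>140,10,c)
E
```

```text
9.2 [584.74763507 192.57626585 350.40389162] 1.0007388485917177
saucer [249.8 185.5] [585.6 193.7  24. ] [59.  59.7] 70.7
plate [251.2 183.1] [585.1 192.4  10. ] [101.4 101.2] 86.7
```

View pics/w6.png

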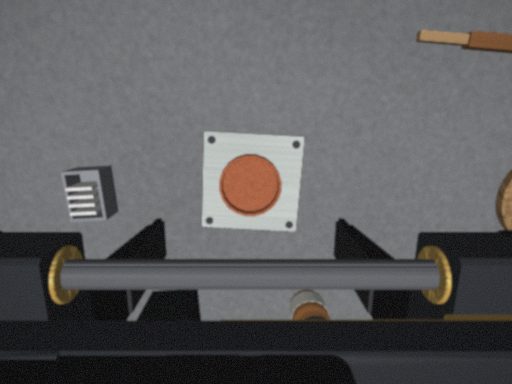

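The saucer sits flat on the plate at (250,185), within about 1.3 mm of the plate centre. The camera's y bias is about +1.1 mm, and I'll correct for it. The round pot is next.

apply_moves --series '[[-1,[0,45.4,15.0],0],[-1,[0,45.4,15.0],0],[-1,[0,45.4,15.0],0],[-1,[0,45.4,15.0],0],[-1,[0,45.4,15.0],0],[-1,[0,45.4,15.0],0],[-1,[0,45.4,15.0],0],[-1,[0,45.4,15.0],0],[-1,[0,45.4,15.0],0],[-1,[0,45.4,15.0],0]]'

```text
t: 10.45
eef_pos: [434.8, -261.0, 349.2]
tcp_rot: [-0.707, 1.569, 2.434]
ft_force: [0.3, -0.6, 0.4]
opening: 1.001
```

```bash
python3 - <<'E'
from h import *
c=shot('wrist','w7.png'); s=monitor.state();e=s['eef_pos'];print(s['t'],e,s['opening'],rot(s['tcp_rot']).round(3)[:,1])
near('rim',e,45,dark,60,c)
near('plug',e,45,cork,40,c)
E
```

```text
10.5 [ 435.00839286 -260.58401493  349.46845858] 1.0009625263732247 [ 0.    -1.    -0.001]
rim [251.  193.9] [ 435.1 -260.7   60. ] [53.3 54.6] 40.3
plug [250.7 188.9] [ 434.8 -260.5   40. ] [42.3 42.9] 89.0
```

View pics/w7.png

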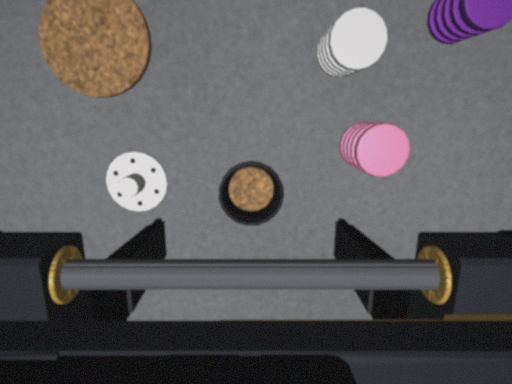

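The round pot stands upright at (251,194), centred between the fingers and clear of the cover and the pink decoy. I'm gripping it at the rim band.

apply_moves --series '[[-1,[5,0.1,0],0],[-1,[10,0.1,0],0],[-1,[12.3,0.1,0],0],[-1,[12.3,0.1,0],0],[1,[12.3,0.1,0],0],[1,[12.3,0.1,0],0],[1,[12.3,0.1,0],0],[1,[12.3,0.1,0],0],[1,[12.3,0.1,0],0],[1,[11.5,0.1,0],0],[1,[9,0.1,0],0],[1,[5,0.1,0],0],[1,[0,0.1,0],0],[1,[0,0.1,0],0]]'

```text
t: 12.25
eef_pos: [434.9, -262.4, 353.6]
tcp_rot: [2.461, 1.564, -0.681]
ft_force: [-0.5, 0.4, -1.4]
opening: 0.574
```

```bash
python3 - <<'E'
from h import *
c=shot('wrist','w8.png'); s=monitor.state();e=s['eef_pos'];print(s['t'],e,s['opening']*95,s['ft_force'])
near('plug',e,75,cork,e[2]-226.5+40,c)
E
```

```text
12.3 [ 434.66664316 -262.21992949  351.62090165] 54.17110788631814 [ 0.80610463 -0.67546518 -1.82958616]
plug [249.1 234.9] [ 437.9 -261.8  165.1] [42.4 32.1] 89.8
```

View pics/w8.png

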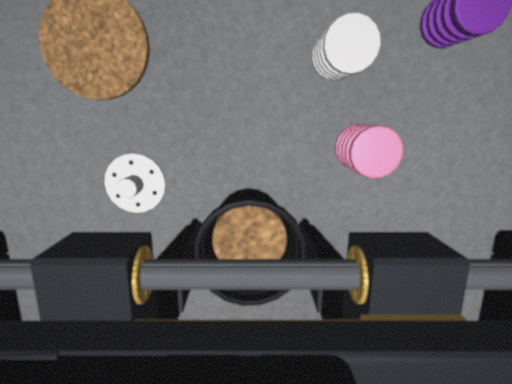

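```bash
python3 - <<'E'
from h import *
c=load('wrist'); im=c['image'][150:330,170:340]
a=cv2.resize(im,None,fx=4,fy=4,interpolation=cv2.INTER_CUBIC); a=np.clip(a.astype(float)*2,0,255).astype(np.uint8)
s=shot('scene'); e=monitor.state()['eef_pos']; print(monitor.state()['t'])
u,v=proj(s,e-[0,0,180]).astype(int); print(u,v)
b=s['image'][max(0,v-60):v+60,max(0,u-70):u+70]; b=cv2.resize(b,None,fx=5,fy=5,interpolation=cv2.INTER_CUBIC)[:720,:700]
H=600; a=cv2.resize(a,(400,424)); b=cv2.resize(b,(400,int(400*b.shape[0]/b.shape[1])))
o=np.zeros((430,800,3),np.uint8); o[:424,:400]=a; o[:b.shape[0],400:]=b[:430]
cv2.imwrite('pics/m1.png',o[:,:,::-1])
E
```

```text
12.35
141 183
```

View pics/m1.png

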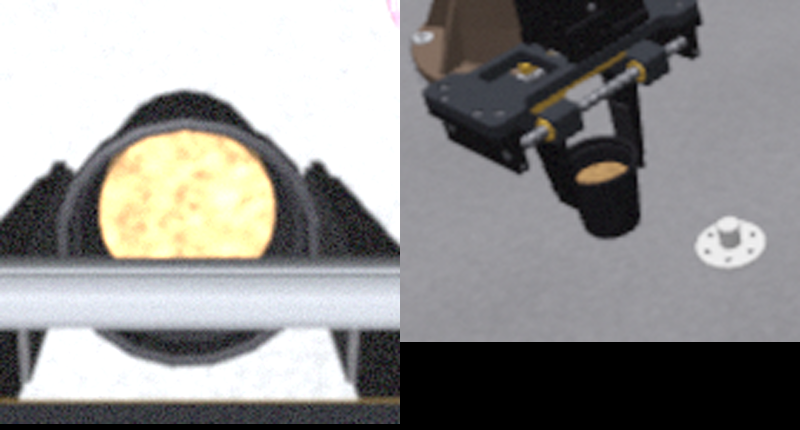

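The pot is held upright, with the fingers around the band. I'm estimating the height of its foot from the scene view.

```bash
python3 - <<'E'
from h import *
s=load('scene')
for z in (100,110,115,120,125,130,135,140): print(z,proj(s,(451.7,-274.6,z)).round(1))
im=s['image']; print(im[185:216,144].mean(1).astype(int))
# check on standing-cover reference: disc front edge & known-height check
E
```

```text
100 [148.9 214.8]
110 [148.1 211.4]
115 [147.7 209.7]
120 [147.3 208. ]
125 [146.9 206.3]
130 [146.4 204.5]
135 [146.  202.8]
140 [145.6 201. ]
[111  51  22  21  19  20  20  25  23  21  18  21  15  23  14  22  23  22
  23  23  22  77 136 152 154 154 154 154 155 153 153]
```

apply_moves --series '[[1,[0,-3,-1.0],0],[1,[0,-8,-2.6],0],[1,[0,-13.5,-4.5],0],[1,[0,-19,-6.3],0],[1,[0,-24.5,-8.1],0],[1,[0,-30,-9.9],0],[1,[0,-35.5,-11.7],0],[1,[0,-40.5,-13.4],0],[1,[0,-44,-14.5],0],[1,[0,-45.45,-15.05],0],[1,[0,-45.45,-15.05],0],[1,[0,-45.45,-15.05],0],[1,[4,-45.45,-15.05],0],[1,[8,-45.45,-15.05],0],[1,[8.5,-45.45,-15.05],0],[1,[8.5,-45.45,-15.05],0]]'

```text
t: 14.35
eef_pos: [585.8, 191.4, 266.1]
tcp_rot: [3.073, 1.57, -0.07]
ft_force: [0.6, -0.0, -0.8]
opening: 0.574
```

```bash
python3 - <<'E'
from h import *
s=monitor.state();print(s['t'],s['eef_pos'],s['opening']*95,s['ft_force'])
E
```

```text
14.35 [585.76304077 191.42650175 266.0516236 ] 54.4986665174283 [ 0.55942373 -0.04772488 -0.78168178]
```

apply_moves --series '[[1,[1.5,-0.05,0],0],[1,[2.2,-0.05,0],0],[1,[2.45,-0.05,0],0],[1,[2.5,-0.05,0],0],[1,[2.5,-0.05,0],0]]'

```text
t: 14.98
eef_pos: [585.5, 192.6, 240.5]
tcp_rot: [2.956, 1.57, -0.185]
ft_force: [-0.4, -0.5, 2.5]
opening: 0.575
```

apply_moves --series '[[0.0,[0,0,0],0],[-1,[0,0,0],0],[-1,[0,0,0],0],[-1,[0,0,0],0],[-1,[-3,0,0],0],[-1,[-8,0,0],0],[-1,[-11,0,0],0],[-1,[-11,0,0],0]]'

```text
t: 15.98
eef_pos: [585.5, 192.7, 352.4]
tcp_rot: [-2.946, 1.567, 0.196]
ft_force: [0.4, -0.5, -0.4]
opening: 1.0
```

```bash
python3 - <<'E'
from h import *
c=shot('wrist','w9.png'); s=monitor.state();e=s['eef_pos'];print(s['t'],e,s['opening'])
near('saucer',e,60,red,24,c)
near('plate',e,95,lambda h,s,v:v>140,10,c)
near('rim',e,42,dark,73,c)
near('plug',e,42,cork,53,c)
w=cv2.resize(c['image'][110:250,150:350],(560,392)); t=shot('scene')
u,v=proj(t,(585,192,40)).astype(int); print(u,v)
b=cv2.resize(t['image'][v-45:v+45,u-45:u+45],(240,240),interpolation=cv2.INTER_CUBIC)
o=np.zeros((392,800,3),np.uint8);o[:,:560]=w;o[:240,560:]=b;cv2.imwrite('pics/m2.png',o[:,:,::-1])
E
```

```text
16.025 [585.29509098 192.58178079 350.67688794] 0.9993377152916297
saucer [251.2 171. ] [600.7 192.4  24. ] [57.7 25.8] 84.9
plate [251.3 183.7] [585.2 192.3  10. ] [101.7 101.5] 86.8
rim [249.3 198.6] [585.7 194.3  73. ] [52.6 53.8] 28.8
plug [249.1 193.5] [585.3 194.5  53. ] [42.2 42.9] 88.9
299 154
```

View pics/m2.png

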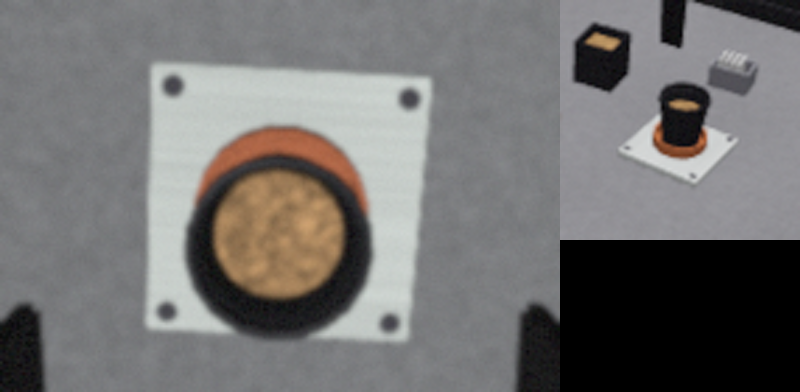

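The pot stands in the saucer, concentric and upright. The cover is next.

apply_moves --series '[[-1,[0,33.8,15.0],0],[-1,[0,33.8,15.0],0],[-1,[0,33.8,15.0],0],[-1,[0,33.8,15.0],0],[-1,[0,33.8,15.0],0],[-1,[0,33.8,15.0],0],[-1,[0,33.8,15.0],0],[-1,[0,33.8,15.0],0]]'

```text
t: 17.08
eef_pos: [435.4, -145.3, 349.4]
tcp_rot: [-0.505, 1.569, 2.636]
ft_force: [0.5, -0.2, 0.6]
opening: 1.001
```

```bash
python3 - <<'E'
from h import *
c=shot('wrist','w10.png'); s=monitor.state();e=s['eef_pos'];print(s['t'],e,s['opening'])
near('disc',e,45,white,10,c)
near('knob',e,20,lambda h,s,v:(s<30)&(v>225),34,c)
u,v=proj(c,(435,-145,20)).astype(int)
cv2.imwrite('pics/m3.png',cv2.resize(c['image'][v-60:v+60,u-60:u+60],(480,480))[:,:,::-1])
E
```

```text
17.125 [ 435.58212232 -144.79728243  349.54533141] 1.002329238695357
disc [250.1 182.4] [ 435.1 -144.4   10. ] [61.4 61.4] 60.6Traceback (most recent call last):
  File "<stdin>", line 4, in <module>
  File "h.py", line 38, in near
    g,q,r,a=blob(c,b,f,z); print(n,g.round(1),q.round(1),r.round(1),round(a,1)); return q
            ~~~~^^^^^^^^^
  File "h.py", line 44, in blob
    k=max(cs,key=cv2.contourArea)[:,0]
      ~~~^^^^^^^^^^^^^^^^^^^^^^^^
ValueError: max() iterable argument is empty
```

apply_moves --series '[[-1,[5,0.05,0],0],[-1,[10,0.05,0],0],[-1,[13,0.05,0],0],[0,[14.3,0.05,0],0],[0,[14.5,0.05,0],0],[1,[14.5,0.05,0],0],[1,[14.5,0.05,0],0],[1,[14.5,0.05,0],0],[1,[14.5,0.05,0],0],[1,[14.5,0.05,0],0],[1,[14.5,0.05,0],0],[1,[14.5,0.05,0],0]]'

```text
t: 18.62
eef_pos: [435.4, -145.9, 205.2]
tcp_rot: [1.781, 1.571, -1.361]
ft_force: [-0.5, 0.1, 0.8]
opening: 0.2
```

apply_moves --series '[[1,[-1,0,0],0],[1,[-5,0,0],0],[1,[-10,0,0],0],[1,[-14.5,0,0],0],[1,[-14.5,0,0],0],[1,[-14.5,0,0],0]]'

```text
t: 19.38
eef_pos: [435.0, -145.7, 350.0]
tcp_rot: [-0.005, 1.571, 3.137]
ft_force: [0.8, 0.6, -1.3]
opening: 0.206
```

```bash
python3 - <<'E'
from h import *
c=shot('wrist','w11.png'); s=monitor.state();e=s['eef_pos'];print(s['t'],e,s['opening']*95)
t=shot('scene'); u,v=proj(t,e-[0,0,180]).astype(int); print(u,v)
o=np.zeros((400,800,3),np.uint8);o[:,:400]=cv2.resize(c['image'][130:310,160:340],(400,400));o[:,400:]=cv2.resize(t['image'][v-50:v+50,u-50:u+50],(400,400),interpolation=cv2.INTER_CUBIC);cv2.imwrite('pics/m3.png',o[:,:,::-1])
E
```

```text
19.425 [ 435.07494743 -145.74345991  349.52854495] 19.229322302584258
179 157
```

View pics/m3.png

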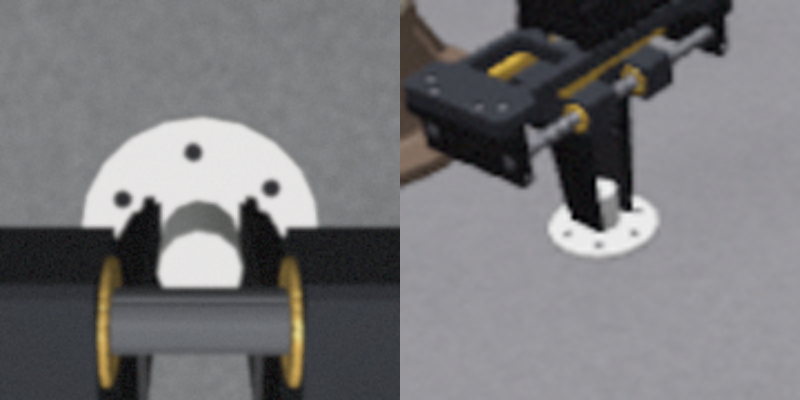

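The cover is held level by its knob. I'm taking it to the pot.

apply_moves --series '[[1,[0,-3,-1.3],0],[1,[0,-8,-3.6],0],[1,[0,-13.5,-6],0],[1,[0,-19,-8.5],0],[1,[0,-24.5,-10.9],0],[1,[0,-29.5,-13.1],0],[1,[0,-33,-14.7],0],[1,[0,-33.83,-15.05],0],[1,[0,-33.83,-15.05],0],[1,[0,-33.83,-15.05],0],[1,[4,-33.83,-15.05],0],[1,[6,-33.83,-15.05],0],[1,[6,-33.83,-15.05],0],[1,[6,-33.83,-15.05],0]]'

```text
t: 21.22
eef_pos: [586.1, 191.8, 291.2]
tcp_rot: [-3.033, 1.57, 0.108]
ft_force: [0.3, 0.7, -0.1]
opening: 0.204
```

apply_moves --series '[[1,[0.8,0,0],0],[1,[1.4,0,0],0],[1,[1.65,0,0],0],[1,[1.75,0,0],0],[1,[1.8,0,0],0],[1,[1.8,0,0],0]]'

```text
t: 21.98
eef_pos: [585.9, 192.4, 272.6]
tcp_rot: [3.089, 1.57, -0.052]
ft_force: [-2.5, -0.8, 4.6]
opening: 0.203
```

Contact is felt (4.6 N), so it's seated. I'm releasing it.

apply_moves --series '[[0.6,[0,0,0],0],[0.2,[0,0,0],0],[0.2,[0,0,0],0],[0,[-1.5,0,0],0],[-1,[-4.5,0,0],0],[-1,[-8,0,0],0],[-1,[-8,0,0],0]]'

```text
t: 22.85
eef_pos: [586.1, 192.5, 355.7]
tcp_rot: [-2.947, 1.565, 0.195]
ft_force: [-1.1, 0.2, -1.2]
opening: 0.758
```

```bash
python3 - <<'E'
from h import *
c=shot('wrist','w12.png'); s=monitor.state();e=s['eef_pos'];print(s['t'],e,s['opening']*95)
near('plate',e,95,lambda h,s,v:v>140,10,c)
t=shot('scene'); u,v=proj(t,(585,192,60)).astype(int)
o=np.zeros((400,800,3),np.uint8);o[:,:400]=cv2.resize(c['image'][100:280,160:340],(400,400));o[:,400:]=cv2.resize(t['image'][v-40:v+40,u-40:u+40],(400,400),interpolation=cv2.INTER_CUBIC);cv2.imwrite('pics/m4.png',o[:,:,::-1])
E
```

```text
22.9 [585.82682793 192.40847088 353.91033198] 76.20959012376547
plate [251.1 185.5] [583.6 192.4  10. ] [101.4 108.2] 86.8
```

View pics/m4.png

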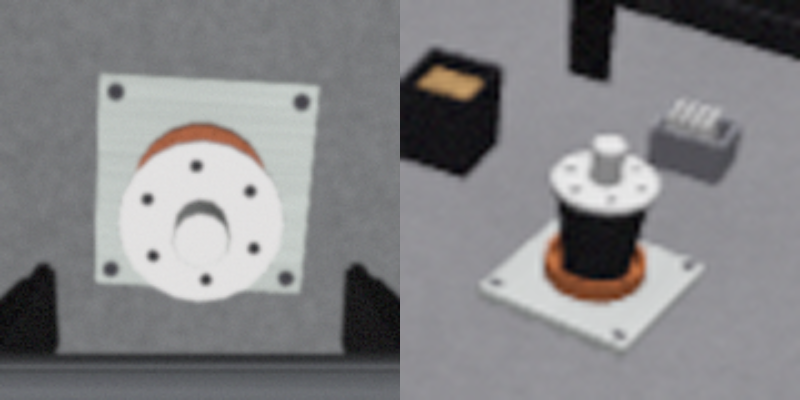

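The cover sits level on the pot, with the plug inside the mouth. The square pot is next.

apply_moves --series '[[-1,[0.3,-8.5,15.3],0],[-1,[0.3,-8.5,15.3],0],[-1,[0.3,-8.5,15.3],0],[-1,[0.3,-8.5,15.3],0],[-1,[0.3,-8.5,15.3],0]]'

```text
t: 23.58
eef_pos: [433.4, 277.4, 348.9]
tcp_rot: [1.131, 1.57, -2.011]
ft_force: [0.2, -0.4, 0.6]
opening: 1.0
```

```bash
python3 - <<'E'
from h import *
c=shot('wrist','w13.png'); s=monitor.state();e=s['eef_pos'];print(s['t'],e,s['opening']*95,rot(s['tcp_rot']).round(3)[:,1])
near('plug',e,45,cork,50,c)
near('dark',e,42,dark,58,c)
u,v=proj(c,(e[0],e[1],50)).astype(int)
cv2.imwrite('pics/m5.png',cv2.resize(c['image'][v-100:v+100,u-130:u+130],(780,600))[:,:,::-1])
E
```

```text
23.625 [433.71924411 277.17803852 348.85485987] 94.78101149669955 [-0.001 -1.     0.   ]
plug [249.9 192.5] [432.9 278.3  50. ] [44.  46.3] 3.4
dark [248.4 161.9] [461.6 279.5  58. ] [ 7.7 49.2] 2.9
```

View pics/m5.png

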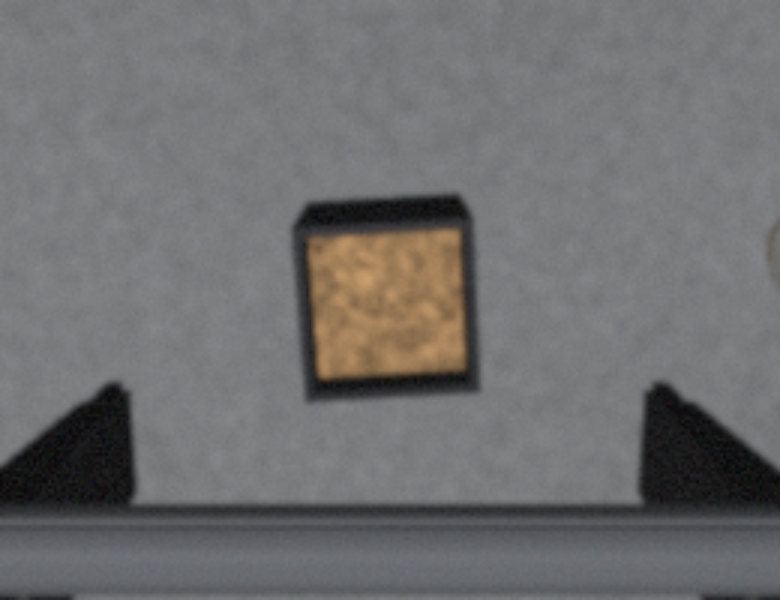

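```bash
python3 - <<'E'
from h import *
c=load('wrist'); e=np.array([433.72,277.18,348.85])
u,v=proj(c,(e[0],e[1],50)).astype(int)
P=np.array([ray(c,(a+.5)/3-.5+u-130,(b+.5)/3-.5+v-100,58)[:2] for a,b in [(295,227),(470,219),(478,388),(308,400)]])
print(P.round(1),P.mean(0).round(1)); d=np.diff(np.vstack([P,P[:1]]),axis=0); print(np.hypot(*d.T).round(1),np.degrees(np.arctan2(d[:,1],d[:,0])).round(1))
E
```

```text
[[457.8 304.5]
 [460.1 254.9]
 [409.7 251.5]
 [406.  301.9]] [433.4 278.2]
[49.7 50.5 50.5 51.9] [ -87.4 -176.2   94.2    2.9]
```

The square pot is upright, yawed about +3.3°, and centred in the jaws. I'm gripping it with a matching turn.

apply_moves --series '[[-1,[5,0,0],-0.057],[-1,[10,0,0],-0.057],[-1,[13.4,0,0],-0.057],[-1,[13.4,0,0],-0.057],[1,[13.4,0,0],-0.057],[1,[13.4,0,0],-0.057],[1,[13.4,0,0],-0.057],[1,[13.4,0,0],-0.057],[1,[13.4,0,0],-0.057],[1,[13.4,0,0],-0.057],[1,[12.4,0,0],-0.057],[1,[8,0,0],-0.057],[1,[3,0,0],-0.057],[1,[0,0,0],0],[1,[0,0,0],0],[1,[0,0,0],0]]'

```text
t: 25.62
eef_pos: [432.7, 277.3, 348.5]
tcp_rot: [0.523, 1.57, -2.618]
ft_force: [0.5, -1.0, -1.1]
opening: 0.542
```

apply_moves --series '[[1,[0,3,-1.0],0],[1,[0,8,-2.7],0],[1,[0,13.5,-4.6],0],[1,[0,19,-6.5],0],[1,[0,24.5,-8.3],0],[1,[0,30,-10.2],0],[1,[0,35,-11.9],0],[1,[0,38.5,-13.1],0],[1,[0,39.55,-13.45],0],[1,[0,39.55,-13.45],0],[1,[5,39.55,-13.45],0],[1,[9,39.55,-13.45],0],[1,[10,39.55,-13.45],0],[1,[10,39.55,-13.45],0]]'

```text
t: 27.38
eef_pos: [567.5, -117.3, 249.5]
tcp_rot: [-0.265, 1.57, 2.877]
ft_force: [-0.1, -0.7, -1.7]
opening: 0.544
```

```bash
python3 - <<'E'
from h import *
c=shot('wrist','w14.png'); s=monitor.state();e=s['eef_pos'];print(s['t'],e,s['opening']*95,s['ft_force'],rot(s['tcp_rot']).round(3)[:,1])
t=shot('scene'); u,v=proj(t,(568,-117,40)).astype(int)
o=np.zeros((400,800,3),np.uint8);o[:,:400]=cv2.resize(c['image'][100:330,140:370],(400,400));o[:,400:]=cv2.resize(t['image'][v-50:v+50,u-50:u+50],(400,400),interpolation=cv2.INTER_CUBIC);cv2.imwrite('pics/m6.png',o[:,:,::-1])
E
```

```text
27.425 [ 567.64704913 -117.55940471  250.21477126] 51.39415919665932 [ 0.11483167 -0.17557831  0.51218594] [ 0.001 -1.     0.   ]
```

View pics/m6.png

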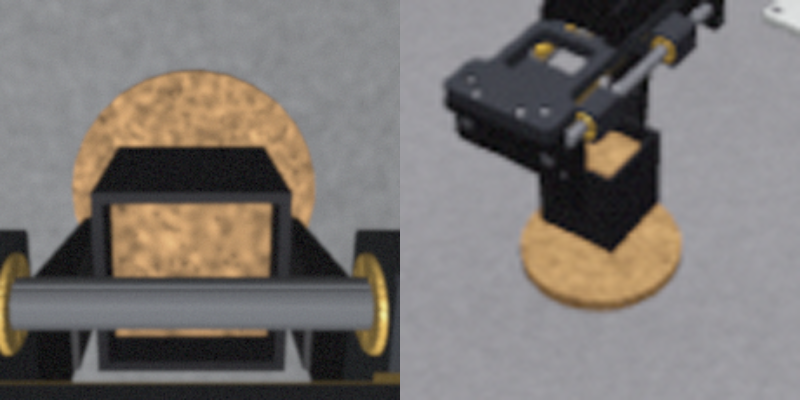

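The pot is held level, squared up and above the pad. I'm lowering it and letting go.

apply_moves --series '[[1,[1.5,0.05,0],0],[1,[2.2,0.05,0],0],[1,[2.37,0.05,0],0],[1,[2.4,0.05,0],0],[1,[2.4,0.05,0],0],[0,[2.4,0.05,0],0],[-1,[2.4,0.05,0],0],[-1,[2.4,0.05,0],0],[-1,[2.4,0.05,0],0],[-1,[0,0.05,0],0],[-1,[-5,0.05,0],0],[-1,[-10,0.05,0],0],[-1,[-10,0.05,0],0],[-1,[-10,0.05,0],0]]'

```text
t: 29.22
eef_pos: [567.1, -118.5, 348.6]
tcp_rot: [-0.155, 1.57, 2.987]
ft_force: [-0.5, -0.3, -0.6]
opening: 1.002
```

```bash
python3 - <<'E'
from h import *
c=shot('wrist','w15.png'); s=monitor.state();e=s['eef_pos'];print(s['t'],e,s['opening']*95)
near('plug',e,40,cork,60,c)
# fit pad circle from visible front arc at z=10
h=cv2.cvtColor(c['image'],cv2.COLOR_RGB2HSV).astype(int); m=cork(h[...,0],h[...,1],h[...,2]).astype(np.uint8)
pts=[]
for th in np.radians(np.arange(0,180,3)-0):  # angles in world: +x side
    d=np.array([np.sin(th),np.cos(th)])
    for r in np.arange(65,35,-.25):
        u,v=proj(c,(568+d[0]*r,-117+d[1]*r,10))
        if m[int(round(v)),int(round(u))]: pts.append([568+d[0]*r,-117+d[1]*r]); break
P=np.array(pts); A=np.c_[2*P,np.ones(len(P))]; x=np.linalg.lstsq(A,(P**2).sum(1),rcond=None)[0]
print('pad fit',x[:2].round(1),np.sqrt(x[2]+x[0]**2+x[1]**2).round(1))
u,v=proj(c,(568,-117,40)).astype(int); cv2.imwrite('pics/m7.png',cv2.resize(c['image'][v-80:v+60,u-80:u+80],(640,560))[:,:,::-1])
np.save('pics/uv.npy',[u-80,v-80])
E
```

```text
29.275 [ 567.14244081 -118.5368105   348.04591623] 95.04686865608596
plug [249.7 194.9] [ 566.9 -117.5   60. ] [43.8 46.2] 0.0
pad fit [ 568.5 -117.1] 48.7
```

View pics/m7.png

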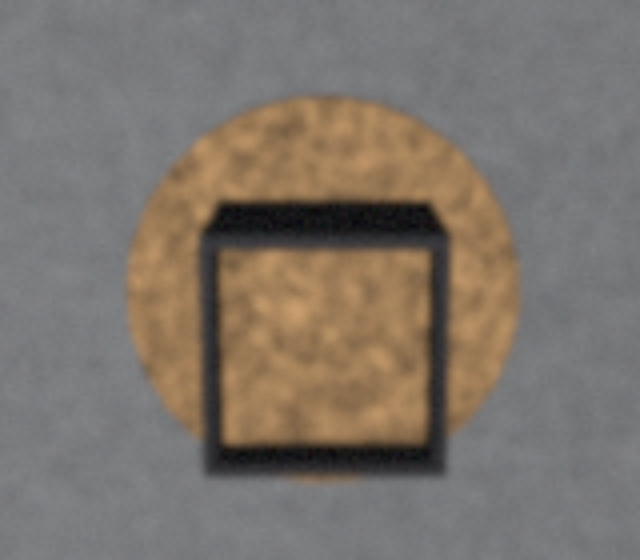

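The square pot stands upright on the pad, within about 1 mm of centre. The logger is next.

apply_moves --series '[[-1,[-0.2,22.65,0.85],0],[-1,[-0.2,22.65,0.85],0],[-1,[-0.2,22.65,0.85],0],[-1,[-0.2,22.65,0.85],0],[-1,[-0.2,22.65,0.85],0],[-1,[-0.2,22.65,0.85],0]]'

```text
t: 30.02
eef_pos: [558.8, -344.7, 349.8]
tcp_rot: [-0.694, 1.568, 2.447]
ft_force: [0.4, -0.6, -0.1]
opening: 1.0
```

```bash
python3 - <<'E'
from h import *
c=shot('wrist','w16.png'); s=monitor.state();e=s['eef_pos'];print(s['t'],e,s['opening']*95,rot(s['tcp_rot']).round(3)[:,1])
near('logger',e,40,white,56,c)
E
```

```text
30.075 [ 558.95426675 -344.18238752  350.2328525 ] 95.01497565490716 [ 0.001 -1.    -0.001]
logger [251.2 192.3] [ 559.2 -344.5   56. ] [44.4 44.3] 45.0
```

apply_moves --series '[[-0.5,[0,0.1,0],0],[-0.5,[5,0.1,0],0],[-0.5,[10,0.1,0],0],[-0.5,[13.4,0.1,0],0],[-0.5,[13.4,0.1,0],0],[1,[13.4,0.1,0],0],[1,[13.4,0.1,0],0],[1,[13.4,0.1,0],0],[1,[13.4,0.1,0],0],[1,[13.4,0.1,0],0],[1,[12.4,0.1,0],0],[1,[8,0.1,0],0],[1,[3,0.1,0],0],[1,[0,0.1,0],0],[1,[0,0.1,0],0],[1,[0,0.1,0],0]]'

```text
t: 32.08
eef_pos: [558.6, -345.9, 350.3]
tcp_rot: [-0.598, 1.569, 2.543]
ft_force: [-0.0, 0.3, -1.4]
opening: 0.479
```

apply_moves --series '[[1,[0,-3,-0.1],0],[1,[0,-8,-0.3],0],[1,[0,-13.5,-0.6],0],[1,[0,-19,-0.8],0],[1,[0,-24.5,-1.1],0],[1,[0,-30,-1.3],0],[1,[0,-34.5,-1.5],0],[1,[0,-37.3,-1.7],0],[1,[0,-38.2,-1.75],0],[1,[0,-38.2,-1.75],0],[1,[0,-38.2,-1.75],0],[1,[5,-38.2,-1.75],0],[1,[9,-38.2,-1.75],0],[1,[11.5,-38.2,-1.75],0],[1,[11.5,-38.2,-1.75],0],[1,[11.5,-38.2,-1.75],0]]'

```text
t: 34.08
eef_pos: [576.7, 35.3, 237.1]
tcp_rot: [2.994, 1.57, -0.149]
ft_force: [-0.6, -0.4, -0.7]
opening: 0.476
```

```bash
python3 - <<'E'
from h import *
for i in range(3): shot('wrist'); s=monitor.state();print(s['t'],s['eef_pos'],s['opening']*95,rot(s['tcp_rot']).round(3)[:,0])
t=shot('scene'); c=load('wrist'); u,v=proj(t,(576,37,40)).astype(int)
o=np.zeros((400,800,3),np.uint8);o[:,:400]=cv2.resize(c['image'][130:310,160:340],(400,400));o[:,400:]=cv2.resize(t['image'][v-50:v+50,u-50:u+50],(400,400),interpolation=cv2.INTER_CUBIC);cv2.imwrite('pics/m8.png',o[:,:,::-1])
E
```

```text
34.125 [576.70664833  35.48171867 237.43830679] 45.27126747824451 [ 0.002 -0.    -1.   ]
34.175 [576.66330252  35.59714746 237.51152061] 45.455400648962716 [ 0.002 -0.    -1.   ]
34.225 [576.59777886  35.68308769 237.44116029] 45.81522925460185 [ 0.002 -0.    -1.   ]
```

Picture limit reached, so I go on by numbers. The logger is held (opening 45.4 mm), so I'm lowering it.

apply_moves --series '[[1,[1.2,-0.05,0],0],[1,[1.7,-0.05,0],0],[1,[1.85,-0.05,0],0],[1,[1.88,-0.05,0],0],[1,[1.88,-0.05,0],0]]'

```text
t: 34.9
eef_pos: [576.2, 36.5, 218.2]
tcp_rot: [0.591, 1.571, -2.55]
ft_force: [-5.2, -0.0, 14.7]
opening: 0.479
```

apply_moves --series '[[0.2,[0,0,0],0],[-0.5,[0,0,0],0],[-1,[0,0,0],0],[-1,[0,0,0],0],[-1,[-3,0,0],0],[-1,[-8,0,0],0],[-1,[-13.4,0,0],0],[-1,[-13.4,0,0],0],[-1,[-13.4,0,0],0]]'

```text
t: 36.02
eef_pos: [576.1, 36.4, 350.8]
tcp_rot: [0.066, 1.57, -3.076]
ft_force: [-0.8, -0.5, -0.2]
opening: 1.0
```

```bash
python3 - <<'E'
from h import *
c=shot('wrist','w18.png'); s=monitor.state();e=s['eef_pos'];print(s['t'],e,s['opening']*95)
near('logger',(576.5,37),40,white,56,c)
# plate holes/pad partially visible? scene + top checks
t=shot('top','top9.png'); 
near('plate',(585,192),22,white,10,t); near('pad',(568,-117),24,cork,10,t); near('logger',(576,37),14,white,56,t)
near('saucer?',(585,192),22,red,24,t)
E
```

```text
36.075 [576.16801938  36.39921023 350.26823926] 95.09239344410125
logger [249.3 192.9] [576.2  37.7  56. ] [44.7 44.7] 63.8
plate [181.5 181.7] [586.2 203.6  10. ] [ 80.9 102.6] 86.8
pad [279.2 188.9] [ 567.5 -117.4   10. ] [97.4 98. ] 64.2Traceback (most recent call last):
  File "<stdin>", line 6, in <module>
  File "h.py", line 38, in near
    g,q,r,a=blob(c,b,f,z); print(n,g.round(1),q.round(1),r.round(1),round(a,1)); return q
            ~~~~^^^^^^^^^
  File "h.py", line 44, in blob
    k=max(cs,key=cv2.contourArea)[:,0]
      ~~~^^^^^^^^^^^^^^^^^^^^^^^^
ValueError: max() iterable argument is empty
```

apply_moves --series '[[-1,[-5,0,0],0],[-1,[-5,25,5],0],[-1,[-5,40,5],0],[-1,[-5,40,5],0],[-1,[-5,40,5],0],[-1,[-5,40,5],0],[-1,[-5,40,5],0],[-1,[-5,40,5],0],[-1,[-5,40,5],0],[-1,[-5,40,5],0]]'

```text
t: 37.38
eef_pos: [526.5, -362.9, 400.4]
tcp_rot: [-0.768, 1.569, 2.373]
ft_force: [0.1, -0.6, -0.2]
opening: 0.998
```

```bash
python3 - <<'E'
from h import *
a=cv2.imread('pics/top0.png')[:,:,::-1]
t=shot('top','top10.png'); s=monitor.state(); print(s['t'],s['eef_pos'])
def tr(*k):
    try: near(*k,t)
    except Exception as x: print(k[0],'?')
tr('logger',(576,37),14,white,56); tr('cover',(585.5,192.5),12,white,77); tr('plate',(585,192),22,white,10); tr('pad',(568,-117),24,cork,10); tr('sqplug',(568,-117),7,cork,60)
# scene view: logger silhouette, expected top/bottom rows
c=shot('scene','scene10.png'); 
h=cv2.cvtColor(c['image'],cv2.COLOR_RGB2HSV).astype(int); m=((h[...,1]<40)&(h[...,2]>160)).astype(np.uint8)
u,v=proj(c,(576.3,36.5,28)); x0,y0=int(u)-25,int(v)-30; x,y,w,hh=cv2.boundingRect(m[y0:y0+60,x0:x0+50]); print('logger bbox',x+x0,y+y0,w,hh)
pts=np.array([proj(c,(576.3+23*np.cos(q),36.5+23*np.sin(q),z)) for q in np.arange(0,6.28,.1) for z in (0,56)]); print('expected',pts.min(0).round(1),(pts.max(0)-pts.min(0)).round(1))
# bystander change (jar, box, dibber) between first and last views, grey diff
for nm,im0,im1,cc in [('top',a,t['image'],t),('scene',cv2.imread('pics/scene0.png')[:,:,::-1],c['image'],c)]:
    d=np.abs(im0.astype(int)-im1).mean(2)
    for n,p in [('jar',(437,122,32)),('box',(575,345,15)),('dibber',(706,-35,7))]:
        u,v=proj(cc,p).astype(int); print(nm,n,(u,v),d[v-12:v+12,u-15:u+15].mean().round(1),d[v-12:v+12,u-15:u+15].max().round(0))
E
```

```text
37.425 [ 526.62008643 -362.5624822   400.82448973]
logger [231.7 184.3] [575.7  37.4  56. ] [48.  47.8] 46.1
cover [180.3 178. ] [590.9 197.7  77. ] [74.8 73.6] 0.9
plate [185.1 182.2] [584.8 191.8  10. ] [103.2 103.1] 87.0
pad [279.2 188.9] [ 567.5 -117.4   10. ] [96.6 98. ] 0.9
sqplug [279.5 186.5] [ 570.8 -114.8   60. ] [44.1 43.8] 0.6
logger bbox 245 154 50 60
expected [261.5 171. ] [17.9 26.8]
top jar (np.int64(204), np.int64(227)) 7.4 16.0
top box (np.int64(137), np.int64(184)) 8.2 15.0
top dibber (np.int64(254), np.int64(147)) 7.7 16.0
scene jar (np.int64(244), np.int64(152)) 5.7 11.0
scene box (np.int64(317), np.int64(137)) 14.4 95.0
scene dibber (np.int64(300), np.int64(224)) 6.0 9.0
```

```bash
python3 - <<'E'
from h import *
c=load('wrist').copy(); o=np.load('pics/uv.npy')  # w15 pose = w18 pose shifted
c['position']=np.array(c['position'])+np.array([567.14,-118.54,348.05])-[576.17,36.40,350.27]
print(np.mean([ray(c,(a+.5)/4-.5+o[0],(b+.5)/4-.5+o[1],68)[:2] for a,b in [(201,236),(447,236),(444,472),(206,472)]],axis=0))
s=load('scene'); h=cv2.cvtColor(s['image'],cv2.COLOR_RGB2HSV).astype(int); m=((h[...,1]<40)&(h[...,2]>185)).astype(np.uint8)
n,l,st,ce=cv2.connectedComponentsWithStats(m)
for i in range(1,n):
    if st[i,4]>60 and abs(ce[i,0]-270)<40 and abs(ce[i,1]-184)<40: print(st[i],ce[i].round(1))
E
```

```text
[ 567.27131227 -117.55851726]
[290 138  22  12 166] [300.6 144.3]
[276 152  45  25 356] [298.  165.7]
[262 171  17  11 150] [270.  176.1]
[262 181  17  15 147] [269.6 188.5]
```

```bash
python3 -c "
from h import *
print(job.job_done(), monitor.state()['t'])"
```

```text
the job is handed in; nothing more can be done
the job is handed in; nothing more can be done
```

I carried out the job in the order asked and handed it in. The last clock reading before that was 37 s of the 128 s allowed.

**What the checks showed**
- **Saucer, round pot and cover:** the saucer measured about 1.3 mm from the plate centre, and about 1 mm of that may be camera bias. The pot stands upright in it. The wrist and scene views showed the cover level on the rim.
- **Square pot:** it stands upright within about 1 mm of the pad centre.
- **Logger:** it is within about 0.5 mm of the midpoint between plate and pad, in both the wrist and top views. Its outline in the scene view matches an upright logger.
- **Bystanders:** comparing first and last top views, the jar, label box and dibber are unchanged.

**Checks that failed or disagreed**
- **Wrist camera:** it read about 1 mm too far in +y compared with the gripper, and I corrected for that.
- **Top view:** my final masks for the cover and the square pot's plug were clipped by too small a window, so I ignored them and used the closer wrist views.
- **Scene view:** the label box patch changed between first and last pictures. I put that down to the pot now standing in front of it, as the top view shows no change there.
- **Viewer:** it reached its 16-picture limit before the logger was set down, so I checked the logger by measurement only.

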